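Find the loaded battery case by weight and latch it into the lantern

TASK

One of the three identical closed battery cases has batteries in it and the other two are empty: lift them in turn to feel which is the heavy one, then put that one into the lantern's spring-loaded battery well and press it down until both catches snap over its top and hold it. Leave the two empty ones standing upright on the plywood board, and do not disturb the saucer, coasters, bottle opener or hair clip.

Things in the scene. Friction and masses are not known exactly. Their poses are not given: they have to be found in the camera images.
- crate: Cream plastic milk crate topped with a 540 x 540 mm plywood board, fixed. Origin: centre of the board's top face, z up; x and y along the board's edges.
- case_a: One of three closed grey battery cases that look exactly alike, 74 (own x) x 40 (own y) x 70 (z) mm. Loose, upright on the board; origin at the centre of its underside; a half turn about z changes nothing. Two are empty (60 to 105 g, not equal), one is loaded (270 to 440 g); only the weight tells, and any of them may be it. Grip across the 40 mm width, near the top.
- case_b: One of three closed grey battery cases that look exactly alike, 74 (own x) x 40 (own y) x 70 (z) mm. Loose, upright on the board; origin at the centre of its underside; a half turn about z changes nothing. Two are empty (60 to 105 g, not equal), one is loaded (270 to 440 g); only the weight tells, and any of them may be it. Grip across the 40 mm width, near the top.
- case_c: One of three closed grey battery cases that look exactly alike, 74 (own x) x 40 (own y) x 70 (z) mm. Loose, upright on the board; origin at the centre of its underside; a half turn about z changes nothing. Two are empty (60 to 105 g, not equal), one is loaded (270 to 440 g); only the weight tells, and any of them may be it. Grip across the 40 mm width, near the top.
- lantern: Red plastic kerosene-style battery lantern, fixed. Origin on the board right below the centre of its battery well, z up. The well is an upright shaft, 92 (x) x 58 (y) mm outside, rim 88 mm above the board. The lantern's round body (radius 50 mm, 205 mm tall, wire bail to 245 mm) stands at x = +115, y = +55 mm; keep the gripper clear of it.
- well_mouth (a point): Centre of the well's open top, at rim height; axes as the lantern's, z up. Opening 80 (x) x 46 (y) mm: a case goes in upright, long side along x, 3 mm to spare all round. Hold only its top 25 mm so the fingers stay above the rim; lower it till its top is 31 mm above the rim, let go: it stands on the spring plate. Then press the middle of its top with closed fingers.
- well_plate (a joint): Travel of the spring plate in the well, m: 0 with the well empty (plate 40 mm below the rim), growing as it is pressed down, stop at 0.036. Its spring pushes up with 4 N at 0, rising 2.6 N per 10 mm. About 0.030 with a case latched, under 0.004 with a case only standing on it.
- saucer: White ceramic saucer, diameter 116 mm, 18 mm high, loose; origin at the centre of its underside. Leave alone.
- coasters: Stack of round wooden coasters, diameter 90 mm, 32 mm high, loose; origin at the centre of its underside. Leave alone.
- opener: Flat steel bottle opener 112 x 38 x 4 mm lying on the board, loose; origin near its middle, on its underside. Leave alone.
- hair_clip: Black plastic hair clip 62 x 16 mm, about 20 mm high, loose; origin at the centre of its underside. Leave alone.
- catch_near_tip (a point): Inner lower edge of the black sprung catch at the well's one short end (-x), at rim height, 26 mm wide. Its sloping top rises 18 mm above the rim and yields outward to the passing case (a few N); it snaps in over the case when the case's top is pressed below the rim: go 3 to 5 mm below. The case then rests up against it, top level with the rim, and cannot easily be taken out.
- catch_far_tip (a point): Inner lower edge of the black sprung catch at the well's other short end (+x), at rim height, 26 mm wide. Its sloping top rises 18 mm above the rim and yields outward to the passing case (a few N); it snaps in over the case when the case's top is pressed below the rim: go 3 to 5 mm below. The case then rests up against it, top level with the rim, and cannot easily be taken out.

How it is judged:
By the outcome, as a careful person would: the job done as asked, in the order asked, and still so for the second after the job is handed in, with the robot touching nothing.
It also fails if it takes over 72 s, if anything falls off the work surface, if the arm or the gripper's body presses on something with over 40 N, if the wrist force passes 120 N, or if a joint passes its speed limit or range.

ROBOT

A 6-joint arm with a two-finger parallel gripper is mounted at the origin on the work surface. World frame = base frame: x ahead of the robot, y to its left, z up, the work surface at z = 0. Lengths are in m, angles in rad, forces in N, time in s.
With the tool pointing down it reaches from about 0.35 to 0.85 m from the base axis. Payload 8.1 kg.
Tool frame: the origin (TCP) lies midway between the tips of the shut fingers; the grasp point (between the pads) lies 19 mm behind it; z points along the fingers, y is the line along which they close (so a half turn about z gives the same grasp; the last joint's range is limited). The gripper opens to 93 mm and grips with 3 to 60 N. Pads are 15 mm wide; open, the fingers measure 128 mm over their backs; the gripper's body (75 mm by 188 mm) begins 65 mm behind the grasp point.
Start: joints at [1.063, 0.13, 1.488, -0, 1.523, -0.085], TCP at [0.246, 0.547, 0.219] pointing down, gripper open.
Joint ranges: [-2.96, 2.96], [-0.89, 2.26], [0.02, 2.5], [-1.34, 4.48], [0, 2.73], [-2.66, 2.66]. Speed limits (rad/s): [2.39, 2.39, 2.79, 3.14, 3.14, 3.14].

INTERFACE

Orientations are given as a rotation vector (axis times angle).
In Python, from plant import read_state, read_camera, get_calibration, close_job gives the robot as it stands.
- The arm moves only by the shell command python3 -m crank 'ROWS' [FORCE]. ROWS is JSON, a list that holds one entry, the list of rows, each a list of 7 numbers: the gripper's target within -1 to 1 (fully open at 1, half-way at 0, shut at -1), then the shift along the tool's x, y, z as a fraction of full scale, then the turn, a rotation vector about the tool's x, y, z as a fraction of full scale. In form: [[[grip, x, y, z, rx, ry, rz], ...]]. A call has exactly 5 rows; each row is the pose to reach, as a shift and turn from the pose commanded when the call began, along the tool's axes at that moment; what a row does not reach only later rows make up. Full scale, the value 1, is 0.5 m for a shift and 90 degrees for a turn. A row lasts 1/8 s, in which the tool goes at most 62.5 mm and 10.7 degrees, less where a joint would pass 70% of its speed; a pose out of reach is approached as far as the arm can. A call with a number of a shift or a turn outside -1 to 1 is refused whole. A call with a gripper value outside its range is refused whole. The fingers move at their own pace and stop on an object; FORCE is the grip in N (left out, the last holds). Time passes only in rows, so rows that repeat a pose let the fingers close, or fill a call up. It gives the time, the measured TCP pose, the force, the opening and the grip force at its end, in the units of the state.
- read_state(): the state, without advancing time (a new reading comes with each control period).
- read_camera(name): name is "side" or "top" or "wrist"; returns the picture (400x640x3 uint8, red, green, blue); there is no depth.
- get_calibration(name): a dict with "fx", "fy", "cx", "cy" (pixels), "eye" and "orientation" of the camera in the world; the wrist camera has in their place "mount" (4x4, takes a point from camera to tool coordinates, whose origin is the TCP and whose axes are the flange's). Camera axes: x right, y down, z forward; pixel columns grow to the right and rows downward; lengths in m; the calibration is good to about 2 mm. A picture is of the moment at which its call begins: read the wrist's pose just before it. get_calibration takes no time and is no camera call.
- close_job(): hands the job in; it is judged then, once.
The state is a dict: "t": time; "q": joint angles; "dq": joint speeds; "joint_torque": joint torques, N m; "tool_pos": TCP position; "orientation": TCP orientation; "force": force on the tool from outside, world axes, zero at the start; "wrist_torque": the same for the moment, N m; "opening": finger opening in m; "gripper_force": force on a finger pad.
Only numpy, scipy, OpenCV 4.12 (cv2) and the standard library are available. Lean on these libraries where they do the work, as an engineer would, in place of code of your own. Each camera call takes 0.05 s, during which the arm holds its last target. There are 200 camera calls.

## Working session

There is one attempt and no reset: what is moved stays moved. The work goes in short steps, Python scripts to look and compute and a shell command to move; the robot and the scene stay as the last step left them, time stands still between calls to the robot, and variables do not carry over. Pictures are saved under pics/ and viewed, at most 10 in all, crops included, and the job is handed in when it is done.

```bash
ls; mkdir -p pics
python3 - <<'E'
from plant import *
import cv2
s=read_state(); print({k:(s[k]) for k in('t','tool_pos','orientation','force','opening')})
for n in('top','side'):
    cv2.imwrite(f'pics/{n}0.png',read_camera(n)[:,:,::-1]); print(n,get_calibration(n))
print(get_calibration('wrist'))
E
```

```text
pics
{'t': 0.0, 'tool_pos': array([0.24590192, 0.54668899, 0.21760727]), 'orientation': array([-6.59118993e-01, -3.07113418e+00,  2.70460550e-03]), 'force': array([ 0.00867581, -0.54017877,  0.83306659]), 'opening': 0.09300113241280539}
top {'fx': 487.53991299596805, 'fy': 487.53991299596805, 'cx': 316.08317889214715, 'cy': 201.75013240786546, 'eye': array([ 0.46347001, -0.05129255,  0.91216897]), 'orientation': array([-2.10203207,  2.14101012, -0.19403232])}
side {'fx': 464.71149541119553, 'fy': 464.71149541119553, 'cx': 320.30337887828796, 'cy': 202.76062728847972, 'eye': array([ 0.36130941, -0.76817758,  0.62132062]), 'orientation': array([-2.11715502,  0.33495516, -0.20607746])}
{'fx': 299.685276963717, 'fy': 299.685276963717, 'cx': 322.0905776002844, 'cy': 200.95518317470493, 'mount': array([[-8.31435128e-04, -9.63011314e-01, -2.69459678e-01,
         7.60515017e-02],
       [ 9.99999634e-01, -7.46468386e-04, -4.17789124e-04,
         9.20122598e-04],
       [ 2.01192523e-04, -2.69459926e-01,  9.63011582e-01,
        -1.66036612e-01],
       [ 0.00000000e+00,  0.00000000e+00,  0.00000000e+00,
         1.00000000e+00]])}
```

View pics/top0.png

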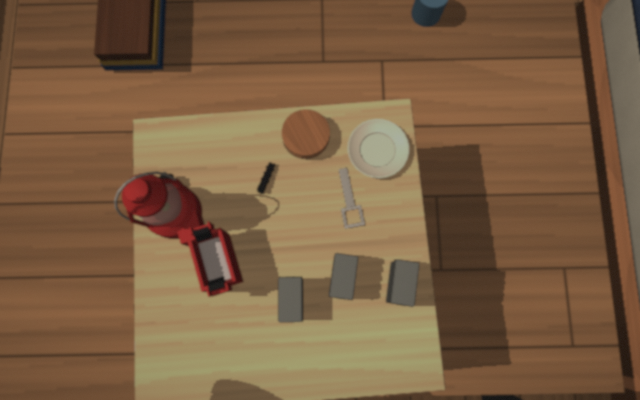

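View pics/side0.png

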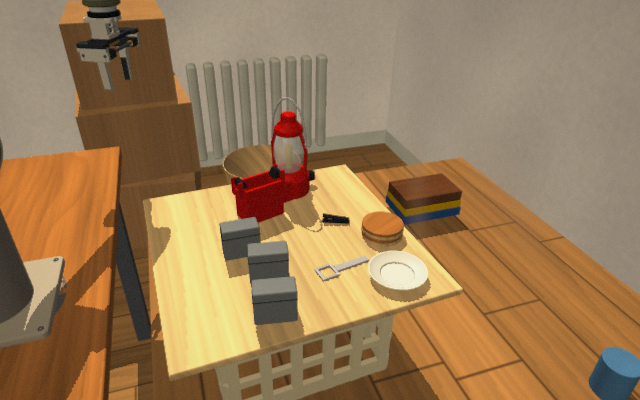

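The top view shows three grey cases at about (290,300), (344,276) and (404,283). The well is at (213,261), the lantern body at (160,205), and the clip, coasters, saucer and opener are all further from the robot. The side view agrees. Next I'll get the board height and zoom in.

```bash
cat > h.py <<'E'
import numpy as np, cv2
from scipy.spatial.transform import Rotation as R
from plant import *
def cam(n,s=None):
    c=get_calibration(n)
    if n=='wrist':
        M=c['mount']; Rt=R.from_rotvec(s['orientation']).as_matrix()
        return c,Rt@M[:3,:3],np.array(s['tool_pos'])+Rt@M[:3,3]
    return c,R.from_rotvec(c['orientation']).as_matrix(),np.array(c['eye'])
def ray(C,px):
    c,Rm,e=C; px=np.atleast_2d(px).astype(float)
    return (np.c_[(px[:,0]-c['cx'])/c['fx'],(px[:,1]-c['cy'])/c['fy'],np.ones(len(px))])@Rm.T,e
def onz(C,px,z):
    d,e=ray(C,px); return e+d*((z-e[2])/d[:,2])[:,None]
def proj(C,p):
    c,Rm,e=C; q=(np.atleast_2d(p)-e)@Rm; return np.c_[c['fx']*q[:,0]/q[:,2]+c['cx'],c['fy']*q[:,1]/q[:,2]+c['cy']]
def tri(A,a,B,b):
    d1,e1=ray(A,a);d2,e2=ray(B,b);o=[]
    for u,v in zip(d1,d2):
        k=np.linalg.lstsq(np.c_[u,-v],e2-e1,rcond=None)[0]; o.append(np.r_[(e1+u*k[0]+e2+v*k[1])/2,np.linalg.norm(e1+u*k[0]-e2-v*k[1])])
    return np.array(o)
E
python3 - <<'E'
from h import *
np.set_printoptions(precision=4,suppress=True)
T,S=cam('top'),cam('side')
print(tri(T,[(134,119),(410,100),(442,389)],S,[(347,166),(460,292),(170,376)]))
for z in(0,.01):
  b=onz(T,[(134,119),(410,100),(442,389)],z); print(z,np.linalg.norm(np.diff(b,axis=0),axis=1),b[0],b[1],b[2])
im=cv2.imread('pics/top0.png')[220:335,180:430]
cv2.imwrite('pics/top0c.png',cv2.resize(im,None,fx=3.2,fy=3.2,interpolation=cv2.INTER_CUBIC))
E
```

```text
[[ 0.8069  0.3031  0.0095  0.0037]
 [ 0.831  -0.2357  0.0104  0.0037]
 [ 0.2968 -0.2632  0.0123  0.0015]]
0 [0.5463 0.5441] [0.8086 0.3071 0.    ] [ 0.8372 -0.2385  0.    ] [ 0.2938 -0.2661  0.    ]
0.01 [0.5403 0.5382] [0.8048 0.3031 0.01  ] [ 0.8331 -0.2364  0.01  ] [ 0.2956 -0.2637  0.01  ]
```

View pics/top0c.png

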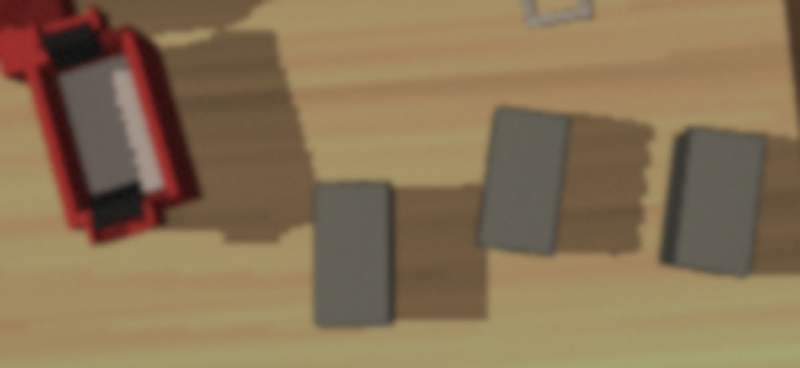

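The zoomed crop shows the three top faces and the well, with its near catch at crop (115,205) and far catch at (72,45). I'll fit them now.

Run:
```python
from h import *
np.set_printoptions(precision=4,suppress=True)
T=cam('top')
cs=[[(316,184),(390,183),(392,323),(316,324)],[(497,107),(569,117),(552,254),(480,245)],[(692,128),(765,138),(746,274),(672,265)]]
for c in cs:
    p=onz(T,np.array(c)/3.2+[180,220],.080)[:,:2]
    d=(p[0]+p[1]-p[2]-p[3])/2; w=(p[0]+p[3]-p[1]-p[2])/2
    print(p.mean(0),'L',np.hypot(*d),'W',np.hypot(*w),'yaw',np.degrees(np.arctan2(d[1],d[0])))
p=onz(T,np.array([(115,205),(72,45)])/3.2+[180,220],.105)[:,:2]; d=p[1]-p[0]
print('well',p.mean(0),np.hypot(*d),np.degrees(np.arctan2(d[1],d[0])))
s=read_state();Rt=R.from_rotvec(s['orientation']).as_matrix();print(Rt)
```

```text
[ 0.4557 -0.0033] L 0.07185249413071136 W 0.03925304655600671 yaw -0.04473229492994117
[ 0.4917 -0.0938] L 0.07237980678610037 W 0.03823348444524661 yaw -8.739114836938617
[ 0.4792 -0.1956] L 0.07192520998755562 W 0.038750749127219486 yaw -11.128825541249142
well [0.5234 0.129 ] 0.08605637140268525 16.25400501033213
[[-0.9119  0.4103 -0.0008]
 [ 0.4103  0.9119 -0.0014]
 [ 0.0001 -0.0016 -1.    ]]
```

```bash
python3 -m crank '[[[0.29,-0.083,-0.092,0,0,0,0],[0.29,-0.166,-0.184,0,0,0,0],[0.29,-0.25,-0.275,0,0,0,0],[0.29,-0.332,-0.367,0,0,0,0],[0.29,-0.415,-0.458,0,0,0,0]]]' 20
python3 -m crank '[[[0.29,-0.083,-0.092,0,0,0,-0.09],[0.29,-0.166,-0.184,0,0,0,-0.18],[0.29,-0.25,-0.275,0,0,0,-0.269],[0.29,-0.332,-0.367,0,0,0,-0.269],[0.29,-0.415,-0.458,0,0,0,-0.269]]]'
cat > wr.py <<'E'
import sys
from h import *
np.set_printoptions(precision=4,suppress=True)
s=read_state(); im=read_camera('wrist')
print(s['t'],s['tool_pos'],s['force'],s['opening'],'yaw',np.degrees(np.arctan2(*R.from_rotvec(s['orientation']).as_matrix()[1::-1,0])))
cv2.imwrite(f'pics/{sys.argv[1]}.png',im[:,:,::-1]); np.save(f'pics/{sys.argv[1]}.npy',np.r_[s['tool_pos'],s['orientation']])
E
python3 wr.py w1
```

```text
t: 0.72
tool_pos: [0.3414, 0.2513, 0.2183]
orientation: [-0.658, -3.072, 0.0]
force: [1.1, -1.0, 0.1]
opening: 0.0602
gripper_force: 0.0
t: 1.35
tool_pos: [0.4328, -0.0305, 0.2186]
orientation: [-0.0, 3.141, 0.0]
force: [1.7, 0.1, 0.1]
opening: 0.0598
gripper_force: 0.0
1.35 [ 0.4328 -0.0305  0.2186] [1.7291 0.0942 0.0503] 0.05979147284334586 yaw -179.99422191386302
```

View pics/w1.png

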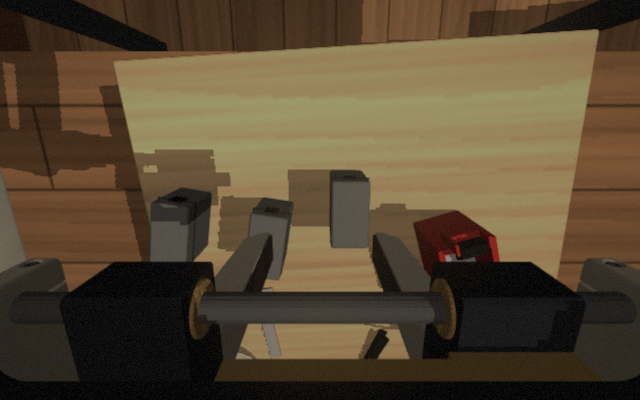

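The wrist view shows the three case tops, with case 1's near (330..369,180..247), and the well at about (460,240). I'll project my estimates to compare.

Run:
```python
from h import *
np.set_printoptions(precision=1,suppress=True)
v=np.load('pics/w1.npy'); W=cam('wrist',dict(tool_pos=v[:3],orientation=v[3:]))
im=cv2.imread('pics/w1.png')
def box(x,y,yaw,l,w,z):
    a=np.radians(yaw);u=np.array([np.cos(a),np.sin(a)]);n=np.array([-u[1],u[0]])
    return np.array([np.r_[np.array([x,y])+u*i*l/2+n*j*w/2,z] for i,j in((-1,-1),(-1,1),(1,1),(1,-1))])
for b in(box(.4557,-.0033,0,.074,.04,.08),box(.4917,-.0938,-8.7,.074,.04,.08),box(.4792,-.1956,-11.1,.074,.04,.08),box(.5234,.129,16.25,.092,.058,.098)):
    cv2.polylines(im,[np.round(proj(W,b)*16).astype(int)],True,(0,255,255),1,0,4)
cv2.imwrite('pics/w1o.png',cv2.resize(im[160:300,140:520],None,fx=2.1,fy=2.1,interpolation=cv2.INTER_CUBIC))
```

```text
(no output)
```

View pics/w1o.png

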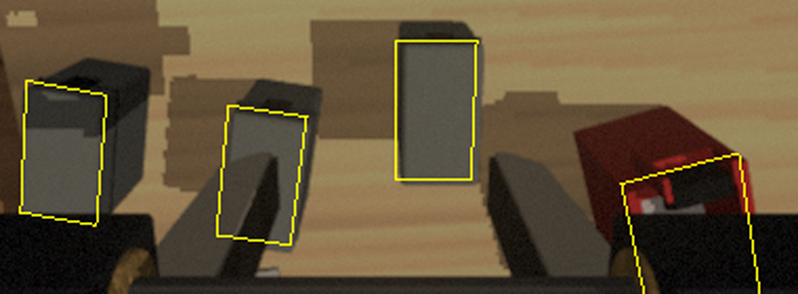

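```bash
python3 -m crank '[[[0.29,-0.046,0.056,0.03,0,0,0],[0.29,-0.046,0.056,0.14,0,0,0],[0.29,-0.046,0.056,0.25,0,0,0],[0.29,-0.046,0.056,0.316,0,0,0],[0.29,-0.046,0.056,0.316,0,0,0]]]' 20
python3 -m crank '[[[-0.4,0,0,0,0,0,0],[-0.4,0,0,0,0,0,0],[-0.4,0,0,0,0,0,0],[-0.4,0,0,0,0,0,0],[-0.4,0,0,0,0,0,0]]]' 20
python3 -m crank '[[[-0.4,0,0,-0.03,0,0,0],[-0.4,0,0,-0.06,0,0,0],[-0.4,0,0,-0.06,0,0,0],[-0.4,0,0,-0.06,0,0,0],[-0.4,0,0,-0.06,0,0,0]]]'
```

```text
t: 2.02
tool_pos: [0.4526, -0.0002, 0.0575]
orientation: [-0.0, -3.135, -0.001]
force: [0.5, 0.5, 0.6]
opening: 0.06
gripper_force: 0.0
t: 2.65
tool_pos: [0.4573, -0.0008, 0.0626]
orientation: [0.0, 3.138, -0.001]
force: [-0.1, -0.5, 7.3]
opening: 0.0397
gripper_force: 20.0
t: 3.28
tool_pos: [0.4553, -0.0005, 0.0901]
orientation: [-0.0, -3.141, -0.0]
force: [0.5, -0.3, -1.1]
opening: 0.0401
gripper_force: 20.0
```

```bash
python3 -m crank '[[[-0.4,0,0,0,0,0,0],[-0.4,0,0,0,0,0,0],[-0.4,0,0,0,0,0,0],[-0.4,0,0,0,0,0,0],[-0.4,0,0,0,0,0,0]]]'
python3 -m crank '[[[-0.4,0,0,0.02,0,0,0],[-0.4,0,0,0.04,0,0,0],[-0.4,0,0,0.057,0,0,0],[-0.4,0,0,0.06,0,0,0],[-0.4,0,0,0.06,0,0,0]]]'
```

```text
t: 3.9
tool_pos: [0.4557, -0.0006, 0.0906]
orientation: [-0.0, -3.142, 0.0]
force: [-0.5, 0.7, -0.7]
opening: 0.0397
gripper_force: 20.0
t: 4.53
tool_pos: [0.4558, -0.0007, 0.0611]
orientation: [-0.0, -3.141, 0.0]
force: [-4.9, -0.2, 9.8]
opening: 0.0397
gripper_force: 20.0
```

Case 1 weighs about 0.9 N, so it's empty. I'll release it and go to case 2.

```bash
python3 -m crank '[[[0.29,0,0,0,0,0,0],[0.29,0,0,0,0,0,0],[0.29,0,0,-0.08,0,0,0],[0.29,0,0,-0.15,0,0,0],[0.29,0,0,-0.16,0,0,0]]]'
python3 -m crank '[[[0.29,-0.036,-0.093,0,0,0,0.05],[0.29,-0.072,-0.186,0,0,0,0.097],[0.29,-0.072,-0.186,0.08,0,0,0.097],[0.29,-0.072,-0.186,0.16,0,0,0.097],[0.29,-0.072,-0.186,0.16,0,0,0.097]]]'
python3 -m crank '[[[-0.4,0,0,0,0,0,0],[-0.4,0,0,0,0,0,0],[-0.4,0,0,0,0,0,0],[-0.4,0,0,0,0,0,0],[-0.4,0,0,0,0,0,0]]]' 20
python3 -m crank '[[[-0.4,0,0,-0.03,0,0,0],[-0.4,0,0,-0.06,0,0,0],[-0.4,0,0,-0.06,0,0,0],[-0.4,0,0,-0.06,0,0,0],[-0.4,0,0,-0.06,0,0,0]]]'
python3 -m crank '[[[-0.4,0,0,0,0,0,0],[-0.4,0,0,0,0,0,0],[-0.4,0,0,0,0,0,0],[-0.4,0,0,0,0,0,0],[-0.4,0,0,0,0,0,0]]]'
```

```text
t: 5.15
tool_pos: [0.4576, -0.0008, 0.1432]
orientation: [0.0, 3.137, -0.001]
force: [-0.3, -0.1, -0.6]
opening: 0.0598
gripper_force: 0.0
t: 5.78
tool_pos: [0.4877, -0.0926, 0.0559]
orientation: [-0.239, -3.123, -0.003]
force: [-0.1, -0.3, -0.3]
opening: 0.0601
gripper_force: 0.0
t: 6.4
tool_pos: [0.4932, -0.0938, 0.0625]
orientation: [0.239, 3.129, -0.001]
force: [-0.7, 0.9, 8.0]
opening: 0.04
gripper_force: 20.0
t: 7.02
tool_pos: [0.4912, -0.0935, 0.09]
orientation: [-0.239, -3.131, -0.0]
force: [-0.0, -0.5, -1.9]
opening: 0.0401
gripper_force: 20.0
t: 7.65
tool_pos: [0.4917, -0.0936, 0.0906]
orientation: [-0.24, -3.132, -0.0]
force: [-0.4, -1.2, -1.4]
opening: 0.04
gripper_force: 20.0
```

Case 2 reads about 1.5 N, so it's probably empty. I'll put it down and weigh case 3.

```bash
python3 - <<'E'
from h import *
yaw=np.radians(171.3); X=np.array([np.cos(yaw),np.sin(yaw)]); Y=np.array([np.sin(yaw),-np.cos(yaw)])
d=np.array([.4792,-.195])-[.4917,-.0936]; print(X@d/.5,Y@d/.5)
E
python3 -m crank '[[[-0.4,0,0,0.02,0,0,0],[-0.4,0,0,0.04,0,0,0],[-0.4,0,0,0.057,0,0,0],[-0.4,0,0,0.06,0,0,0],[-0.4,0,0,0.06,0,0,0]]]'
python3 -m crank '[[[0.29,0,0,0,0,0,0],[0.29,0,0,0,0,0,0],[0.29,0,0,-0.08,0,0,0],[0.29,0,0,-0.15,0,0,0],[0.29,0,0,-0.16,0,0,0]]]'
```

```text
-0.005963347175918946 -0.20424808075098153
t: 8.28
tool_pos: [0.4918, -0.0934, 0.061]
orientation: [-0.239, -3.132, -0.0]
force: [-4.1, 2.4, 9.0]
opening: 0.0402
gripper_force: 20.0
t: 8.9
tool_pos: [0.4936, -0.0942, 0.1434]
orientation: [0.239, 3.128, -0.002]
force: [-0.2, -0.8, 0.2]
opening: 0.0601
gripper_force: 0.0
```

```bash
python3 -m crank '[[[0.29,-0.003,-0.1,0,0,0,0.027],[0.29,-0.006,-0.204,0,0,0,0.027],[0.29,-0.006,-0.204,0.08,0,0,0.027],[0.29,-0.006,-0.204,0.16,0,0,0.027],[0.29,-0.006,-0.204,0.16,0,0,0.027]]]'
python3 -m crank '[[[-0.4,0,0,0,0,0,0],[-0.4,0,0,0,0,0,0],[-0.4,0,0,0,0,0,0],[-0.4,0,0,0,0,0,0],[-0.4,0,0,0,0,0,0]]]' 20
python3 -m crank '[[[-0.4,0,0,-0.03,0,0,0],[-0.4,0,0,-0.06,0,0,0],[-0.4,0,0,-0.06,0,0,0],[-0.4,0,0,-0.06,0,0,0],[-0.4,0,0,-0.06,0,0,0]]]'
python3 -m crank '[[[-0.4,0,0,0,0,0,0],[-0.4,0,0,0,0,0,0],[-0.4,0,0,0,0,0,0],[-0.4,0,0,0,0,0,0],[-0.4,0,0,0,0,0,0]]]'
```

```text
t: 9.52
tool_pos: [0.4754, -0.1931, 0.0559]
orientation: [-0.306, -3.118, -0.005]
force: [0.5, 0.3, 0.3]
opening: 0.0597
gripper_force: 0.0
t: 10.15
tool_pos: [0.4807, -0.1953, 0.0626]
orientation: [0.305, 3.124, -0.001]
force: [0.4, 2.8, 5.8]
opening: 0.04
gripper_force: 20.0
t: 10.78
tool_pos: [0.4787, -0.1946, 0.0899]
orientation: [-0.306, -3.125, -0.001]
force: [1.3, 0.5, -3.6]
opening: 0.0399
gripper_force: 20.0
t: 11.4
tool_pos: [0.4792, -0.1949, 0.0907]
orientation: [0.306, 3.127, -0.0]
force: [0.4, 1.0, -3.4]
opening: 0.0402
gripper_force: 20.0
```

Case 3 reads 3.5 N, so it's the loaded one. I'll carry it high to a spot where the wrist camera sees the well.

```bash
python3 -m crank '[[[-0.4,0,0,-0.06,0,0,0],[-0.4,0,0,-0.13,0,0,0],[-0.4,0,0,-0.2,0,0,0],[-0.4,-0.02,0.06,-0.2,0,0,0],[-0.4,-0.04,0.14,-0.2,0,0,0]]]' 30
python3 -m crank '[[[-0.4,-0.025,0.09,0,0,0,-0.1],[-0.4,-0.05,0.18,0,0,0,-0.2],[-0.4,-0.067,0.258,0,0,0,-0.304],[-0.4,-0.067,0.258,0,0,0,-0.304],[-0.4,-0.067,0.258,0,0,0,-0.304]]]'
python3 wr.py w2
```

```text
t: 12.02
tool_pos: [0.5131, -0.1302, 0.1916]
orientation: [0.309, 3.125, -0.001]
force: [0.4, -0.4, -3.6]
opening: 0.0399
gripper_force: 30.0
t: 12.65
tool_pos: [0.57, -0.0102, 0.1904]
orientation: [0.441, -3.11, 0.001]
force: [0.4, -0.4, -3.2]
opening: 0.0397
gripper_force: 30.0
12.65 [ 0.57   -0.0102  0.1904] [ 0.3545 -0.3775 -3.2074] 0.039739758549583955 yaw -163.86179467463052
```

View pics/w2.png

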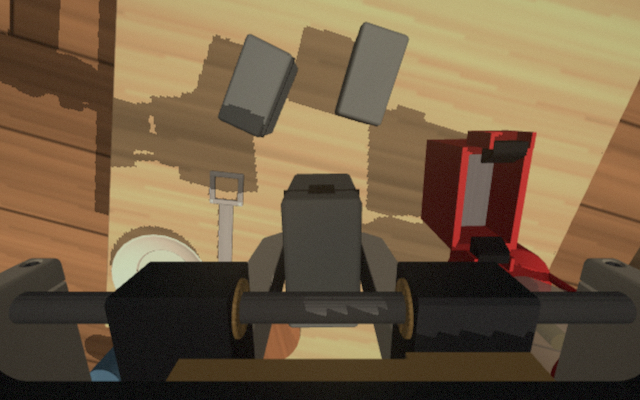

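The wrist view shows the well opening at (465..520,150..240), catches at about (510,150) and (490,250), and the held case with its top edge near row 188, columns 283–361. I'll overlay the models.

```bash
cat > ov.py <<'E'
from h import *
def box(x,y,yaw,l,w,z):
    a=np.radians(yaw);u=np.array([np.cos(a),np.sin(a)]);n=np.array([-u[1],u[0]])
    return np.array([np.r_[np.array([x,y])+u*i*l/2+n*j*w/2,z] for i,j in((-1,-1),(-1,1),(1,1),(1,-1))])
def draw(name,out,boxes,roi,f):
    v=np.load(f'pics/{name}.npy'); W=cam('wrist',dict(tool_pos=v[:3],orientation=v[3:]))
    x0,y0,x1,y1=roi; im=cv2.resize(cv2.imread(f'pics/{name}.png')[y0:y1,x0:x1],None,fx=f,fy=f,interpolation=cv2.INTER_CUBIC)
    im=cv2.convertScaleAbs(im,alpha=1.6)
    for b in boxes: cv2.polylines(im,[np.round(((proj(W,b)-[x0,y0]+.5)*f-.5)*16).astype(int)],True,(0,255,255),1,cv2.LINE_AA,4)
    cv2.imwrite(f'pics/{out}.png',im)
E
python3 - <<'E'
from ov import *
w=(.5234,.129,16.25)
draw('w2','w2o',[box(.57,-.0102,16.14,.074,.04,.2099),box(.57,-.0102,16.14,.074,.04,.1399),box(*w,.092,.058,.098),box(*w,.08,.046,.098)],(270,120,550,280),2.85)
E
```

```text
(no output)
```

View pics/w2o.png

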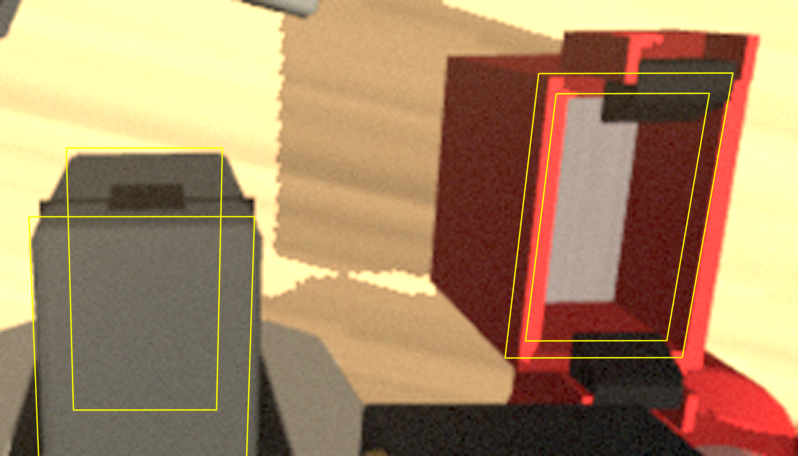

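The held-case model fits within about 1 mm. The well model is about 5 mm too far left in the image, so I'll take one clean zoom to click the well's edges.

Run:
```python
from ov import *
draw('w2','w2z',[],(415,120,550,265),4.1)
```

```text
(no output)
```

View pics/w2z.png

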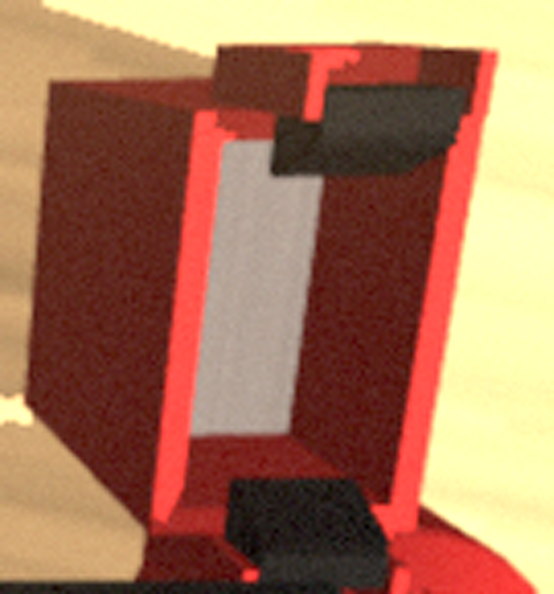

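Run:
```python
from ov import *
np.set_printoptions(precision=4,suppress=True)
v=np.load('pics/w2.npy'); W=cam('wrist',dict(tool_pos=v[:3],orientation=v[3:]))
P=lambda pts,z:onz(W,(np.array(pts)+.5)/4.1-.5+[415,120],z)[:,:2]
z=.098
lo=P([(193,112),(150,530)],z); li=P([(220,135),(190,440)],z); ri=P([(438,230),(388,500)],z); ro=P([(470,215),(415,530)],z)
for n,q in zip(('lo','li','ri','ro'),(lo,li,ri,ro)):
    d=q[1]-q[0]; print(n,q[0],q[1],np.hypot(*d),np.degrees(np.arctan2(d[1],d[0])))
a=np.radians(16.3); u=np.array([np.cos(a),np.sin(a)]); n=np.array([-u[1],u[0]])
for q in(lo,li,ri,ro): print(q@n, q@u)
# catches: near inner lower edge, far inner lower edge at rim height
c=P([(275,175),(405,175),(228,480),(360,480)],z); print('catch u,n',c@u,c@n)
# held case from its visible edges (z .2099)
h=onz(W,np.array([(35,222),(262,222)])/2.85+[270,120],.2099)[:,:2]; print('case',h.mean(0),h@n)
print('tcp',v[:2]@u,v[:2]@n)
```

```text
lo [0.4879 0.0914] [0.5781 0.1195] 0.09448225614268771 17.301543773642134
li [0.4907 0.0987] [0.5553 0.1196] 0.06785322736159602 17.929232148077702
ri [0.4964 0.1516] [0.5562 0.1686] 0.06216852012890158 15.875242317355015
ro [0.4916 0.1566] [0.5613 0.1777] 0.07281028397166393 16.84107130025949
[-0.0492 -0.0475] [0.4939 0.5884]
[-0.0429 -0.041 ] [0.4987 0.5665]
[0.0061 0.0057] [0.519  0.5812]
[0.0124 0.0131] [0.5158 0.5886]
catch u,n [0.5071 0.5072 0.5762 0.5763] [-0.0303 -0.0029 -0.0313 -0.0014]
case [ 0.5352 -0.0188] [-0.1884 -0.1481]
tcp 0.5442338442768441 -0.1697661524389944
```

```bash
python3 -m crank '[[[-0.4,0.002,0.08,0,0,0,-0.01],[-0.4,0.005,0.17,0,0,0,-0.01],[-0.4,0.009,0.25,0,0,0,-0.01],[-0.4,0.009,0.298,0,0,0,-0.01],[-0.4,0.009,0.298,0.01,0,0,-0.01]]]'
python3 -m crank '[[[-0.4,0,0,0.015,0,0,0],[-0.4,0,0,0.015,0,0,0],[-0.4,0,0,0.015,0,0,0],[-0.4,0,0,0.015,0,0,0],[-0.4,0,0,0.015,0,0,0]]]'
python3 wr.py w3
python3 - <<'E'
from ov import *
draw('w3','w3z',[],(230,80,430,225),4)
E
```

```text
t: 13.32
tool_pos: [0.5243, 0.1322, 0.1862]
orientation: [-0.467, 3.106, 0.0]
force: [0.9, 1.2, -3.5]
opening: 0.04
gripper_force: 30.0
t: 13.95
tool_pos: [0.5246, 0.1317, 0.1784]
orientation: [-0.466, 3.106, 0.0]
force: [-0.4, 0.4, -3.0]
opening: 0.04
gripper_force: 30.0
13.95 [0.5246 0.1317 0.1784] [-0.4391  0.3611 -3.0231] 0.03999090539764869 yaw -162.9333590237365
```

View pics/w3z.png

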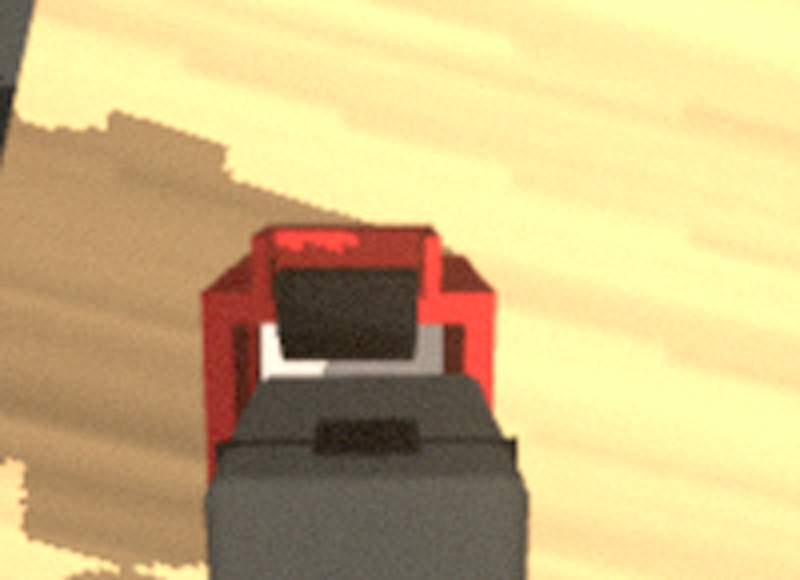

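The close view shows the well rim at columns 203–496 (centre 349), the held case's bottom edge centred at about 370, the near rim edge at row 290 and the case's bottom edge at row 378. The case is about 4 mm too far right and 4 mm too far forward. I'll correct that and start lowering.

```bash
python3 -m crank '[[[-0.4,0.008,-0.0084,0,0,0,0],[-0.4,0.008,-0.0084,0,0,0,0],[-0.4,0.008,-0.0084,0.01,0,0,0],[-0.4,0.008,-0.0084,0.02,0,0,0],[-0.4,0.008,-0.0084,0.02,0,0,0]]]'
python3 wr.py w4
python3 - <<'E'
from ov import *
draw('w4','w4z',[],(230,80,430,225),4)
E
```

```text
t: 14.62
tool_pos: [0.5212, 0.1266, 0.1672]
orientation: [0.467, -3.105, 0.0]
force: [-0.3, -0.1, -3.1]
opening: 0.0397
gripper_force: 30.0
14.625 [0.5212 0.1266 0.1672] [-0.3297 -0.0611 -3.127 ] 0.03974365228682971 yaw -162.9075671612883
```

View pics/w4z.png

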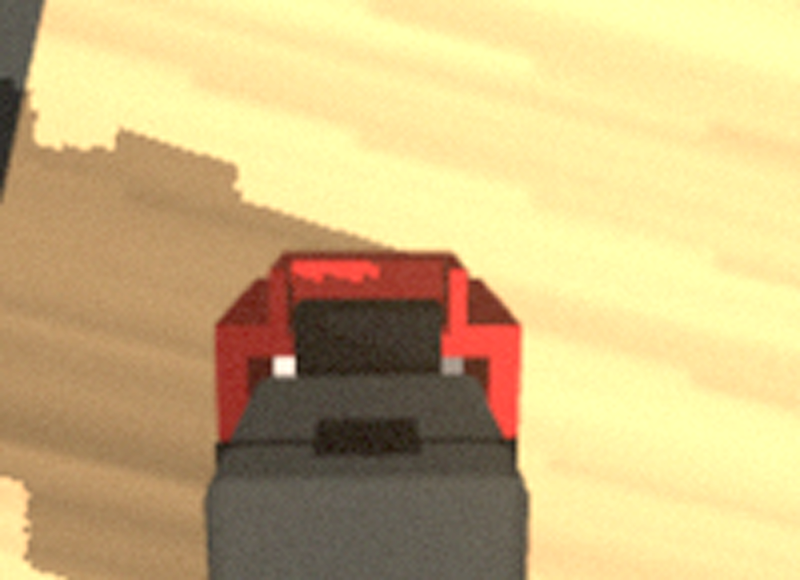

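The case is now centred laterally: rim 217–520, case about 369. I'll nudge it 1 mm forward and lower it while watching the force.

```bash
python3 -m crank '[[[-0.4,-0.002,0,0.006,0,0,0],[-0.4,-0.002,0,0.012,0,0,0],[-0.4,-0.002,0,0.02,0,0,0],[-0.4,-0.002,0,0.03,0,0,0],[-0.4,-0.002,0,0.03,0,0,0]]]'
python3 -m crank '[[[-0.4,0,0,0.006,0,0,0],[-0.4,0,0,0.012,0,0,0],[-0.4,0,0,0.02,0,0,0],[-0.4,0,0,0.02,0,0,0],[-0.4,0,0,0.02,0,0,0]]]'
```

```text
t: 15.3
tool_pos: [0.5232, 0.127, 0.1535]
orientation: [-0.466, 3.106, 0.0]
force: [-0.9, 0.0, 0.4]
opening: 0.0398
gripper_force: 30.0
t: 15.92
tool_pos: [0.5222, 0.1268, 0.1423]
orientation: [0.466, -3.105, 0.0]
force: [-0.8, -0.1, -5.2]
opening: 0.0399
gripper_force: 30.0
```

```bash
python3 -m crank '[[[-0.4,0,0,0.008,0,0,0],[-0.4,0,0,0.016,0,0,0],[-0.4,0,0,0.024,0,0,0],[-0.4,0,0,0.03,0,0,0],[-0.4,0,0,0.03,0,0,0]]]'
python3 -m crank '[[[-0.4,0,0,0.006,0,0,0],[-0.4,0,0,0.012,0,0,0],[-0.4,0,0,0.02,0,0,0],[-0.4,0,0,0.02,0,0,0],[-0.4,0,0,0.02,0,0,0]]]'
```

```text
t: 16.55
tool_pos: [0.5224, 0.1268, 0.1276]
orientation: [0.466, -3.106, 0.0]
force: [0.2, -0.1, -3.7]
opening: 0.0393
gripper_force: 30.0
t: 17.18
tool_pos: [0.5226, 0.1269, 0.118]
orientation: [0.467, -3.106, -0.0]
force: [0.5, -0.5, -4.7]
opening: 0.0396
gripper_force: 30.0
```

```bash
python3 -m crank '[[[-0.4,0,0,0.003,0,0,0],[-0.4,0,0,0.006,0,0,0],[-0.4,0,0,0.009,0,0,0],[-0.4,0,0,0.009,0,0,0],[-0.4,0,0,0.009,0,0,0]]]'
python3 -m crank '[[[-0.4,0,0,0.003,0,0,0],[-0.4,0,0,0.006,0,0,0],[-0.4,0,0,0.006,0,0,0],[-0.4,0,0,0.006,0,0,0],[-0.4,0,0,0.006,0,0,0]]]'
```

```text
t: 17.8
tool_pos: [0.5226, 0.1269, 0.1134]
orientation: [0.467, -3.106, -0.0]
force: [-0.1, -0.1, -3.8]
opening: 0.0401
gripper_force: 30.0
t: 18.42
tool_pos: [0.5229, 0.1269, 0.1109]
orientation: [-0.467, 3.106, -0.0]
force: [-0.0, -0.3, 0.2]
opening: 0.0398
gripper_force: 30.0
```

Plate contact came at TCP z of about 0.1115, which puts the rim at about 0.101. I'll release, rise and shut the fingers.

```bash
python3 -m crank '[[[0.29,0,0,0,0,0,0],[0.29,0,0,0,0,0,0],[0.29,0,0,-0.03,0,0,0],[0.29,0,0,-0.08,0,0,0],[0.29,0,0,-0.1,0,0,0]]]'
python3 -m crank '[[[-1,0,0,0,0,0,0],[-1,0,0,0,0,0,0],[-1,0,0,0,0,0,0],[-1,0,0,0,0,0,0],[-1,0,0,0,0,0,0]]]' 30
python3 wr.py w5
python3 - <<'E'
from ov import *
draw('w5','w5z',[],(190,80,450,290),3)
E
```

```text
t: 19.05
tool_pos: [0.5241, 0.1271, 0.1634]
orientation: [-0.466, 3.103, -0.0]
force: [1.9, -0.2, 0.4]
opening: 0.0598
gripper_force: 0.0
t: 19.68
tool_pos: [0.5226, 0.1269, 0.1603]
orientation: [0.467, -3.106, -0.0]
force: [-0.4, 0.5, -0.0]
opening: 0.0144
gripper_force: 0.0
19.675 [0.5226 0.1269 0.1603] [-0.3981  0.4635 -0.0197] 0.014383249626258332 yaw -162.9128194543623
```

View pics/w5z.png

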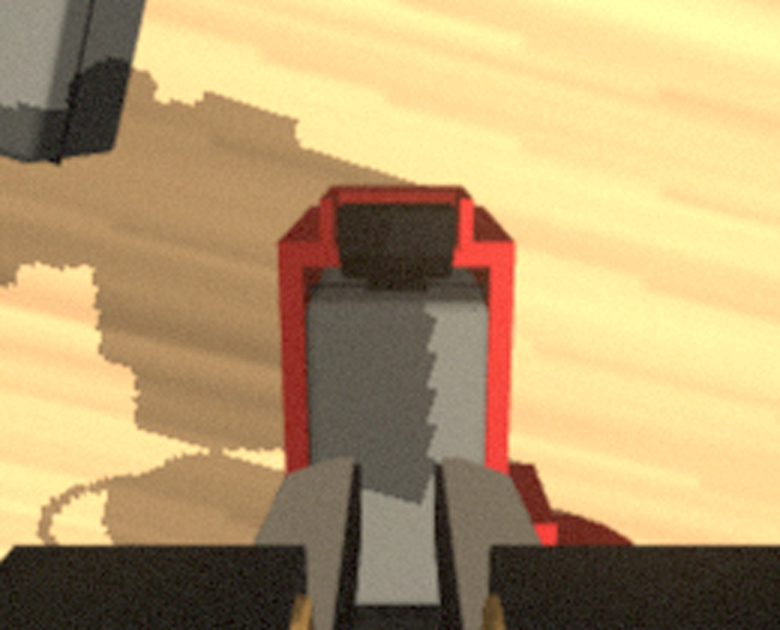

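The case stands upright in the well, with its top visible between the catches. Now I'll press.

```bash
python3 -m crank '[[[-1,-0.003,0,0,0,0,0],[-1,-0.003,0,0.01,0,0,0],[-1,-0.003,0,0.03,0,0,0],[-1,-0.003,0,0.05,0,0,0],[-1,-0.003,0,0.05,0,0,0]]]' 30
python3 -m crank '[[[-1,0,0,0.01,0,0,0],[-1,0,0,0.02,0,0,0],[-1,0,0,0.03,0,0,0],[-1,0,0,0.04,0,0,0],[-1,0,0,0.04,0,0,0]]]'
python3 -m crank '[[[-1,0,0,0.008,0,0,0],[-1,0,0,0.016,0,0,0],[-1,0,0,0.022,0,0,0],[-1,0,0,0.022,0,0,0],[-1,0,0,0.022,0,0,0]]]'
```

```text
t: 20.35
tool_pos: [0.5233, 0.1272, 0.1342]
orientation: [0.466, -3.105, -0.0]
force: [-0.7, -0.2, 1.0]
opening: 0.0005
gripper_force: 0.4
t: 20.98
tool_pos: [0.5244, 0.1274, 0.1156]
orientation: [-0.467, 3.106, -0.0]
force: [-2.6, -0.2, 4.3]
opening: 0.0002
gripper_force: 2.8
t: 21.6
tool_pos: [0.5245, 0.1274, 0.1054]
orientation: [-0.467, 3.106, -0.0]
force: [-3.9, -0.6, 8.4]
opening: 0.0001
gripper_force: 4.4
```

```bash
python3 -m crank '[[[-1,0,0,0.005,0,0,0],[-1,0,0,0.01,0,0,0],[-1,0,0,0.014,0,0,0],[-1,0,0,0.014,0,0,0],[-1,0,0,0.014,0,0,0]]]'
python3 -m crank '[[[-1,0,0,0.003,0,0,0],[-1,0,0,0.006,0,0,0],[-1,0,0,0.006,0,0,0],[-1,0,0,0.006,0,0,0],[-1,0,0,0.006,0,0,0]]]'
```

```text
t: 22.22
tool_pos: [0.5257, 0.1276, 0.102]
orientation: [-0.466, 3.103, -0.0]
force: [-13.6, -2.8, 33.7]
opening: 0.0003
gripper_force: 16.7
t: 22.85
tool_pos: [0.5267, 0.1278, 0.1018]
orientation: [-0.466, 3.101, -0.0]
force: [-22.0, -4.1, 51.7]
opening: 0.0006
gripper_force: 26.1
```

Resistance rises sharply at z ≈ 0.102, so the plate is at its stop. I'll back off in steps: with the case latched, the force should vanish instead of following the fingers up.

```bash
python3 -m crank '[[[-1,0,0,-0.01,0,0,0],[-1,0,0,-0.02,0,0,0],[-1,0,0,-0.03,0,0,0],[-1,0,0,-0.03,0,0,0],[-1,0,0,-0.03,0,0,0]]]'
python3 -m crank '[[[-1,0,0,0,0,0,0],[-1,0,0,0,0,0,0],[-1,0,0,0,0,0,0],[-1,0,0,0,0,0,0],[-1,0,0,0,0,0,0]]]'
python3 -m crank '[[[-1,0,0,0.004,0,0,0],[-1,0,0,0.008,0,0,0],[-1,0,0,0.008,0,0,0],[-1,0,0,0.008,0,0,0],[-1,0,0,0.008,0,0,0]]]'
```

```text
t: 23.48
tool_pos: [0.5239, 0.1273, 0.109]
orientation: [0.466, -3.106, -0.0]
force: [0.5, 0.1, -1.2]
opening: 0.0006
gripper_force: 0.0
t: 24.1
tool_pos: [0.5242, 0.1274, 0.1096]
orientation: [0.467, -3.107, -0.0]
force: [0.2, 0.6, 0.9]
opening: -0.0001
gripper_force: 0.0
t: 24.72
tool_pos: [0.5247, 0.1274, 0.1068]
orientation: [-0.467, 3.106, -0.0]
force: [-2.6, -0.4, 8.8]
opening: 0.0004
gripper_force: 4.2
```

With no spring force at 0.1096, the case is held. To check that it sits level and both catches are over, I'll touch-test towards each end at the same height.

```bash
python3 -m crank '[[[-1,0,0,-0.024,0,0,0],[-1,-0.024,0,-0.024,0,0,0],[-1,-0.024,0,-0.016,0,0,0],[-1,-0.024,0,-0.008,0,0,0],[-1,-0.024,0,-0.008,0,0,0]]]'
python3 -m crank '[[[-1,0,0,0,0,0,0],[-1,0,0,0,0,0,0],[-1,0,0,0,0,0,0],[-1,0,0,0,0,0,0],[-1,0,0,0,0,0,0]]]'
python3 -m crank '[[[-1,0,0,-0.016,0,0,0],[-1,0.062,0,-0.016,0,0,0],[-1,0.062,0,-0.008,0,0,0],[-1,0.062,0,0,0,0,0],[-1,0.062,0,0,0,0,0]]]'
python3 -m crank '[[[-1,0,0,0,0,0,0],[-1,0,0,0,0,0,0],[-1,0,0,0,0,0,0],[-1,0,0,0,0,0,0],[-1,0,0,0,0,0,0]]]'
```

```text
t: 25.35
tool_pos: [0.5352, 0.1308, 0.1089]
orientation: [0.466, -3.106, -0.0]
force: [-0.9, -0.6, 1.4]
opening: 0.0002
gripper_force: 0.0
t: 25.98
tool_pos: [0.5357, 0.1309, 0.1097]
orientation: [-0.467, 3.107, -0.0]
force: [0.2, -0.2, -0.0]
opening: 0.0003
gripper_force: 0.0
t: 26.6
tool_pos: [0.5064, 0.1219, 0.1094]
orientation: [0.467, -3.107, -0.0]
force: [-0.3, -0.6, 0.2]
opening: 0.0001
gripper_force: 0.0
t: 27.22
tool_pos: [0.506, 0.1218, 0.1097]
orientation: [-0.467, 3.107, 0.0]
force: [-0.0, 0.9, 0.1]
opening: 0.0003
gripper_force: 0.0
```

Neither end makes contact at 0.1097, so the case is level under both catches. The wrist view after their release showed the two empty cases still upright. I'll withdraw and hand in.

```bash
python3 -m crank '[[[-1,0,0,-0.06,0,0,0],[-1,0,0,-0.14,0,0,0],[-1,0,0,-0.2,0,0,0],[-1,0,0,-0.2,0,0,0],[-1,0,0,-0.2,0,0,0]]]'
python3 -m crank '[[[-1,0,0,0,0,0,0],[-1,0,0,0,0,0,0],[-1,0,0,0,0,0,0],[-1,0,0,0,0,0,0],[-1,0,0,0,0,0,0]]]'
python3 -c "
from plant import *
print(close_job())"
```

```text
t: 27.85
tool_pos: [0.5056, 0.1217, 0.2086]
orientation: [0.466, -3.106, -0.0]
force: [-0.9, 0.4, -0.6]
opening: 0.0003
gripper_force: 0.0
t: 28.48
tool_pos: [0.506, 0.1218, 0.2096]
orientation: [0.467, -3.107, -0.0]
force: [-0.8, 0.1, -0.2]
opening: 0.0009
gripper_force: 0.0
the job is handed in; nothing more can be done
None
```

Job handed in at 28.5 s: the loaded case (about 3.5 N, against 0.9 and 1.5 N) is pressed into the well and held level, so both catches appear to be over it; the two empties were upright when last seen, the fingers pressed with up to 52 N when the plate hit its stop, and I viewed 11 pictures, one over the limit of 10.

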